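# Empty the soap cutter's catch tray into the tote

### The arm

A 6-joint arm with a two-finger parallel gripper is mounted at the origin on the work surface. World frame = base frame: x ahead of the robot, y to its left, z up, the work surface at z = 0. Lengths are in m, angles in rad, forces in N, time in s.
With the tool pointing down it reaches from about 0.35 to 0.85 m from the base axis. Payload 8.1 kg.
Tool frame: the origin (TCP) lies between the finger pads; the fingertips stand 22 mm ahead of it and the grasp point (between the pads) lies 3 mm ahead of it; z points along the fingers, y is the line along which they close (so a half turn about z gives the same grasp; the last joint's range is limited). The gripper opens to 93 mm and grips with 3 to 60 N. Pads are 15 mm wide; open, the fingers measure 128 mm over their backs; the gripper's body (75 mm by 188 mm) begins 65 mm behind the grasp point.
Start: joints at [-1.329, 0.13, 1.488, -0, 1.523, -0.085], TCP at [0.193, -0.568, 0.241] pointing down, gripper open.
Joint ranges: [-2.96, 2.96], [-0.89, 2.26], [0.02, 2.5], [-1.34, 4.48], [0, 2.73], [-2.66, 2.66]. Speed limits (rad/s): [2.39, 2.39, 2.79, 3.14, 3.14, 3.14].

### API

Orientations are given as a unit quaternion [w, x, y, z].
In Python, from bench import r gives the robot as it stands. The module is installed in compiled form; this text tells all that it offers.
- The arm moves only by the shell command python3 -m handwheel 'ROWS' [OPENING] [FORCE]. ROWS is JSON, one flat list of numbers, 6 for each row, row after row: the shift along the tool's x, y, z normalised to -1 to 1, where 1 is 500 mm, then the turn, a rotation vector about the tool's x, y, z normalised to -1 to 1, where 1 is 0.5 rad. In form: [tx, ty, tz, wx, wy, wz, tx, ty, tz, wx, wy, wz, ...]. A call has 1 to 5 rows; each row is the pose to reach, as a shift and turn from the pose commanded when the call began, along the tool's axes at that moment; what a row does not reach only later rows make up. A row lasts 1/12 s, in which the tool goes at most 41.7 mm and 7.16 degrees, less where a joint would pass 70% of its speed; a pose out of reach is approached as far as the arm can. A call with a number of a shift or a turn outside -1 to 1 is refused whole. A call with a gripper value outside its range is refused whole. OPENING is the opening, from 0 (shut) to 1 (fully open), set as the call begins (- or left out, the last holds). The fingers move at their own pace and stop on an object; FORCE is the grip in N (left out, the last holds). Time passes only in rows, so rows that repeat a pose let the fingers close. It gives the time, the measured TCP pose, the force, the opening and the grip force at its end, in the units of the state.
- r.sense(): the state, without advancing time (a new reading comes with each control period).
- r.grab_frame(name): name is "scene" or "top" or "wrist"; returns the picture (480x640x3 uint8, red, green, blue); there is no depth.
- r.camera_info(name): a dict with "camera_matrix" (3x3 intrinsics, pixels), "view" (4x4, takes a point from world to camera coordinates). Camera axes: x right, y down, z forward; pixel columns grow to the right and rows downward; lengths in m; the calibration is good to about 2 mm. A picture is of the moment at which its call begins: read the wrist's pose just before it. camera_info takes no time and is no camera call; for the wrist camera it gives the pose at the moment of the call.
- r.finish_job(): hands the job in; it is judged then, once.
The state is a dict: "clock": time; "joints": joint angles; "dq": joint speeds; "tau": joint torques, N m; "ee_pos": TCP position; "tcp_rot": TCP orientation; "contact_force": force on the tool from outside, world axes, zero at the start; "torque": the same for the moment, N m; "width": finger opening in m; "gripper_force": force on a finger pad.
Only numpy, scipy, OpenCV 4.12 (cv2) and the standard library are available. Lean on these libraries where they do the work, as an engineer would, in place of code of your own. Each camera call takes 0.05 s, during which the arm holds its last target. There are 200 camera calls.

### The job

First slide the soap cutter's wire frame by its knob away from the catch tray, fully home against its far stop over the cutting bed. Then collect every soap bar from the catch tray and lay them flat in a single layer in the wide compartment of the tote. Once they are all in, lift the wooden batch tag off its hook and stand it upright in the tote's narrow pocket (leaning is fine, either end up); last, slide the wire frame back fully home against its other stop, over the emptied tray. Leave the bottle, the cups and the jar alone.

Things in the scene. Friction and masses are not known exactly. Their poses are not given: they have to be found in the camera images.
- cutter: fixed soap cutter: plywood base, steel catch tray, rail on either side (x +-128 mm, 30 mm high), end stops 50 mm high. Origin on the table under the tray's middle; y runs along the rails (robot's left). Tray inside 230 (x) by 270 (y) mm, floor 8 mm above the table, low lip all round 6 mm thick, its top at 18 mm. The cutting bed, where the wire frame parks, lies beyond the tray's +y wall
- wire_frame (a joint): wire frame, a plywood bridge 272 (x) by 100 (y) mm on the rails, underside 50, top 60 mm high. Value in m along the cutter's +y: 0 = against the stop over the -y part of the tray, 0.28 = against the far stop, over the cutting bed, clear of the tray. Its middle is at cutter y = -80 mm + value. 2 N of friction, stays where left
- frame_knob (a point): middle of the upright round black knob on the wire frame, 25 mm in diameter, from 60 to 100 mm above the table; this point is on its axis, 80 mm above the table
- tote: grey open tote, does not move: outside 350 (x) by 250 (y) by 80 (z) mm, walls and floor 5 mm. Origin under its centre, on the table. A full-height divider at y = 60 to 65 mm parts the wide compartment (inside x -170..170, y -120..60 mm), for the bars, from the narrow pocket (x -170..170, y 65..120 mm) along its +y side, for the tag
- hook_stand: steel stand fixed to the table: round foot of radius 35 mm, post 12 mm thick, 154 mm high. Origin under the post. From the post's top a level round arm 8 mm thick runs 95 mm along -x, axis 150 mm above the table, ending in a small upturned lip whose top is 164 mm above the table
- tag: plywood batch tag hanging upright on the stand's arm, about 47 mm from the post: a flat paddle 9 (x) by 70 (y) by 140 (z) mm, with a hole 24 mm wide (y) from z = -4 to +36 mm; solid above it up to +70 mm. Origin at the middle of the outline; z points to the end above the hole. 40 to 85 g
- bar1: cut soap bar, cream, 66 (x) by 44 (y) by 28 (z) mm, all alike, origin at its centre; lies flat in the catch tray at the start, about 100 g. Absent in some runs
- bar2: cut soap bar, cream, 66 (x) by 44 (y) by 28 (z) mm, all alike, origin at its centre; lies flat in the catch tray at the start, about 100 g. Absent in some runs
- bar3: cut soap bar, cream, 66 (x) by 44 (y) by 28 (z) mm, all alike, origin at its centre; lies flat in the catch tray at the start, about 100 g. Absent in some runs
- bar4: cut soap bar, cream, 66 (x) by 44 (y) by 28 (z) mm, all alike, origin at its centre; lies flat in the catch tray at the start, about 100 g. Absent in some runs
- bar5: cut soap bar, cream, 66 (x) by 44 (y) by 28 (z) mm, all alike, origin at its centre; lies flat in the catch tray at the start, about 100 g. Absent in some runs
- amber_bottle: small amber glass bottle, 52 mm across, 130 mm high; origin under its centre. Bystander beyond the work, to be left alone
- cup_stack: stack of brown paper cups, 75 mm across, 140 mm high; origin under its centre. Bystander beyond the work, to be left alone
- white_jar: white plastic jar, 70 mm across, 110 mm high; origin under its centre. Bystander beyond the work, to be left alone
Things that resemble listed ones, but are neither listed nor needed, are in the scene too. Leave any green look-alike of the bar4 alone. Leave any purple look-alike of the bar1 alone.

How it is judged:
On the way, in this order (a step that is already met when the one before it is completed fails the run):
1. the wire frame is parked against its far stop (value of joint wire_frame above 0.272 m), for 0.2 s.
2. all bars lie flat in the tote's wide compartment (x of bar1 in the frame of tote between -0.165 and 0.165 m and y of bar1 in the frame of tote between -0.115 and 0.055 m and z of each of bar1, bar2, bar3, bar4, bar5 in the frame of tote below 0.032 m and angle between the z axis of each of bar1, bar2, bar3, bar4, bar5 and the z axis of tote, either way round below 0.2 rad and linear speed of each of bar1, bar2, bar3, bar4, bar5 below 0.03 m/s and x of bar2 in the frame of tote between -0.165 and 0.165 m and y of bar2 in the frame of tote between -0.115 and 0.055 m and x of bar3 in the frame of tote between -0.165 and 0.165 m and y of bar3 in the frame of tote between -0.115 and 0.055 m and x of bar4 in the frame of tote between -0.165 and 0.165 m and y of bar4 in the frame of tote between -0.115 and 0.055 m and x of bar5 in the frame of tote between -0.165 and 0.165 m and y of bar5 in the frame of tote between -0.115 and 0.055 m), for 0.3 s.
3. then the tag stands in the tote's narrow pocket, with the frame still parked (x of tag in the frame of tote between -0.165 and 0.165 m and y of tag in the frame of tote between 0.06 and 0.13 m and z of tag in the frame of tote below 0.095 m and angle between the z axis of tag and the z axis of tote, either way round below 0.75 rad and linear speed of tag below 0.03 m/s and value of joint wire_frame above 0.25 m), for 0.3 s.
4. the wire frame is back against its stop over the tray (value of joint wire_frame below 0.008 m), for 0.2 s.
At the end, for the whole second after the job is handed in: every bar present lies flat (within 0.2 rad) on the floor of the tote's wide compartment, the tag stands in the narrow pocket (within 0.75 rad of upright, either end up), all at rest, and the wire frame is within 8 mm of its stop over the tray (all of step 2 and x of tag in the frame of tote between -0.165 and 0.165 m and y of tag in the frame of tote between 0.06 and 0.13 m and z of tag in the frame of tote below 0.095 m and angle between the z axis of tag and the z axis of tote, either way round below 0.75 rad and linear speed of tag below 0.03 m/s and value of joint wire_frame below 0.008 m); the robot touches nothing.
It fails at once if amber bottle shoved more than 40 mm or tipped over (distance of amber_bottle from where it was at the start of the episode above 0.04 m or angle between amber_bottle's own z axis and vertical above 0.6 rad).
It fails at once if cup stack shoved more than 40 mm or tipped over (distance of cup_stack from where it was at the start of the episode above 0.04 m or angle between cup_stack's own z axis and vertical above 0.6 rad).
It fails at once if white jar shoved more than 40 mm or tipped over (distance of white_jar from where it was at the start of the episode above 0.04 m or angle between white_jar's own z axis and vertical above 0.6 rad).
Of bar1, bar2, bar3, bar4, bar5 only 3 to 5 are there at a start; the rules pass over those that are not, and their reading is None.
At some moment in a run one of bar1, bar2, bar3, bar4, bar5 may be knocked a few centimetres aside while the robot is not near it.
Once in a run the grip may slacken for a moment while it holds something.
It also fails if it takes over 210 s, if anything falls off the work surface, if the arm or the gripper's body presses on something with over 40 N, if the wrist force passes 120 N, or if a joint passes its speed limit or range.

## Working session

There is one attempt and no reset: what is moved stays moved. The work goes in short steps, Python scripts to look and compute and a shell command to move; the robot and the scene stay as the last step left them, time stands still between calls to the robot, and variables do not carry over. Pictures are saved under pics/ and viewed, at most 14 in all, crops included, and the job is handed in when it is done.

```bash
mkdir -p pics; cat > h.py <<'E'
import numpy as np, cv2
from bench import r
from scipy.spatial.transform import Rotation as R
def snap(n,f):
    im=r.grab_frame(n); cv2.imwrite('pics/'+f,im[:,:,::-1]); return im
def pix2w(n,u,v,z,ci=None):
    c=ci or r.camera_info(n); K=np.array(c['camera_matrix']);V=np.array(c['view'])
    d=V[:3,:3].T@np.linalg.solve(K,[u,v,1]); o=-V[:3,:3].T@V[:3,3]
    return o+d*(z-o[2])/d[2]
def w2pix(n,p,ci=None):
    c=ci or r.camera_info(n); q=np.array(c['camera_matrix'])@((np.array(c['view'])@np.append(p,1))[:3]); return q[:2]/q[2]
def tool():
    s=r.sense(); w,x,y,z=s['tcp_rot']; return np.array(s['ee_pos']),R.from_quat([x,y,z,w])
def go(p,yaw=None):
    "units to move to world p with the tool straight down, tool y axis at yaw (mod pi)"
    p0,R0=tool(); t=R0.inv().apply(np.array(p)-p0)/.5
    out=[t]
    if yaw is not None:
        best=None
        for k in (0,1):
            a=yaw+k*np.pi; y=np.array([np.cos(a),np.sin(a),0]); z=np.array([0,0,-1.]); x=np.cross(y,z)
            w=(R0.inv()*R.from_matrix(np.c_[x,y,z])).as_rotvec()
            if best is None or np.linalg.norm(w)<np.linalg.norm(best): best=w
        out.append(best/.5)
    print('shift',np.round(t,4),'turn',np.round(out[-1],3) if yaw is not None else '','dist mm',round(np.linalg.norm(t)*500),'clock',r.sense()['clock'])
E
python3 - <<'E'
from h import *
for n in('scene','top','wrist'):
    snap(n,n+'0.png')
p,q=tool();print(p,q.as_matrix().round(3)); print(r.sense())
for n in('scene','top'):
    c=r.camera_info(n);V=np.array(c['view']);print(n,-V[:3,:3].T@V[:3,3],np.array(c['camera_matrix'])[0])
E
```

```text
[ 0.1925148  -0.56787157  0.23984581] [[ 0.947  0.321 -0.   ]
 [ 0.321 -0.947  0.001]
 [ 0.    -0.001 -1.   ]]
{'clock': 0.15, 'joints': array([-1.32941171e+00,  1.30992276e-01,  1.48899242e+00, -4.16470703e-05,
        1.52297252e+00, -8.54416806e-02]), 'dq': array([-2.73497773e-04, -2.10970257e-03, -2.14799355e-03, -1.02073504e-03,
        1.46134341e-04, -8.57190947e-05]), 'tau': array([ 9.77856071e-04, -5.60477149e+01, -4.92333770e+01,  7.68673467e-02,
        3.06135323e-02, -7.86991473e-05]), 'ee_pos': array([ 0.1925148 , -0.56787157,  0.23984581]), 'tcp_rot': array([-6.78585328e-04,  9.86677363e-01,  1.62687786e-01, -7.38802084e-05]), 'contact_force': array([-0.52966233,  0.40104691,  0.48328605]), 'torque': array([ 0.01463318, -0.01315757,  0.03061824]), 'gripper_force': 0.0, 'width': 0.09353942282937083}
scene [ 0.80014902 -0.39932375  0.91886215] [526.29530179   0.         318.87068926]
top [0.47126754 0.01402211 0.91869454] [465.55773508   0.         325.32101603]
```

View pics/top0.png

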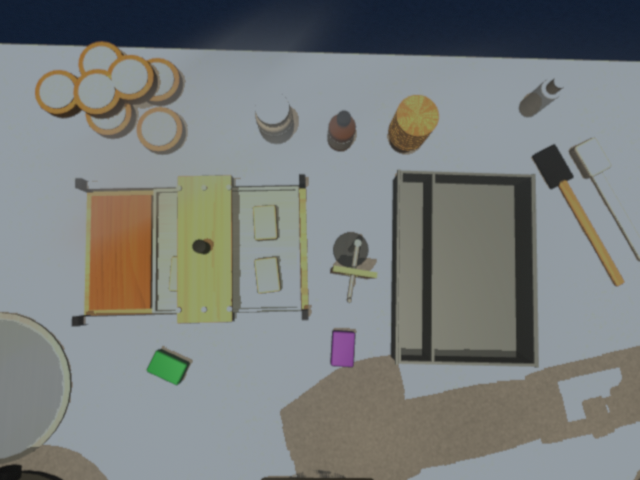

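View pics/scene0.png

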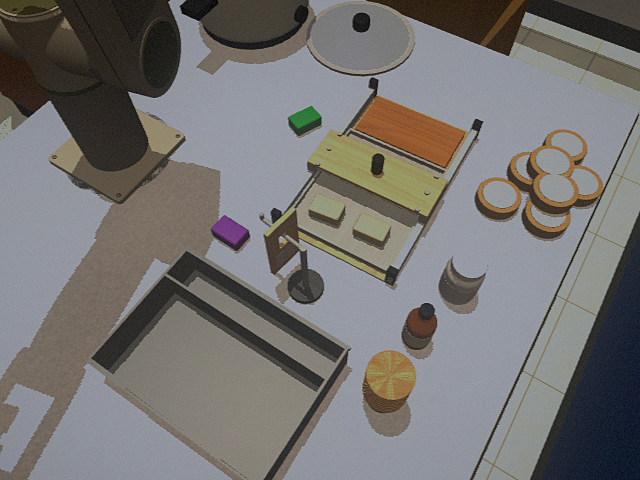

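Candidates (top view):
- **Bars:** cream at (264,222), (267,274) and (175,273, half hidden by the bridge). The green (167,367) and purple (343,349) blocks outside the tray are decoys. Wood discs around (110,90) are not bars either.
- **Knob:** black at (201,246) on the bridge. The pan lid's knob at (10,472) and the black brush head at (552,166) are not it.
- **Tag:** (355,271) on the stand's arm.

One close crop to check the choice.

```bash
python3 - <<'E'
from h import *
im=cv2.imread('pics/top0.png')
cv2.imwrite('pics/c1.png',cv2.resize(im[160:335,70:390],(800,438),interpolation=cv2.INTER_CUBIC))
P=lambda u,v,z:print((u,v),pix2w('top',u,v,z).round(4))
P(201,246,.1);
for u,v in((398,172),(535,175),(537,364),(396,362)):P(u,v,.08)
for u,v in((302,181),(304,314),(80,184),(78,320)):P(u,v,.05)
for u,v in((264,222),(267,274)):P(u,v,.036)
E
```

```text
(201, 246) [0.5356 0.2104 0.1   ]
(398, 172) [ 0.6804 -0.1399  0.08  ]
(535, 175) [ 0.6805 -0.3956  0.08  ]
(537, 364) [ 0.3362 -0.39    0.08  ]
(396, 362) [ 0.3369 -0.1367  0.08  ]
(302, 181) [0.6664 0.0373 0.05  ]
(304, 314) [0.4171 0.0286 0.05  ]
(80, 184) [0.6517 0.4516 0.05  ]
(78, 320) [0.4005 0.4391 0.05  ]
(264, 222) [0.5886 0.1084 0.036 ]
(267, 274) [0.4899 0.1    0.036 ]
```

View pics/c1.png

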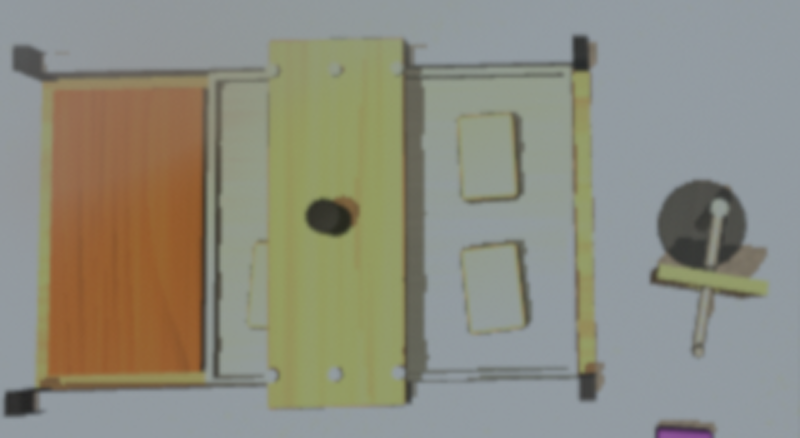

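The crop confirms the choice: two full cream bars at crop (490,155) and (493,287), a third peeking out at (258,285), the black knob at (325,215) and the tag at (710,278). Next, drive to the knob.

```bash
python3 -m handwheel '[0,0,0,0,0,-0.25,0,0,0,0,0,-0.5,0,0,0,0,0,-0.75,0,0,0,0,0,-1,0,0,0,0,0,-1]' 1 30;  python3 - <<'E'
from h import *
go([.536,.213,.15],0.035)
E
```

```text
clock: 0.57
ee_pos: [0.1926, -0.568, 0.2402]
tcp_rot: [-0.0, 0.915, 0.405, 0.0]
contact_force: [-0.8, -0.2, -0.4]
width: 0.093
gripper_force: 0.0
shift [ 1.6178 -0.5423  0.1814] turn [-1.000e-03 -1.000e-03 -1.546e+00] dist mm 858 clock 0.5667
```

```bash
python3 -m handwheel '[0,0,0,0,0,-0.25,0,0,0,0,0,-0.5,0,0,0,0,0,-0.75,0,0,0,0,0,-1,0,0,0,0,0,-1]' >/dev/null; python3 -m handwheel '[0,0,0,0,0,-0.25,0,0,0,0,0,-0.55,0,0,0,0,0,-0.55]'
python3 - <<'E'
from h import *
go([.536,.213,.15],0.035)
E
```

```text
clock: 1.23
ee_pos: [0.1926, -0.5681, 0.2404]
tcp_rot: [-0.0, 0.696, 0.718, 0.0]
contact_force: [-0.7, 0.3, -0.3]
width: 0.0927
gripper_force: 0.0
shift [1.5407 0.7338 0.1814] turn [-0.    -0.001 -0.009] dist mm 858 clock 1.2333
```

```bash
for i in 1 2 3 4 5; do python3 -m handwheel '[0.308,0.147,0,0,0,0,0.308,0.147,0,0,0,0,0.308,0.147,0,0,0,0,0.308,0.147,0,0,0,0,0.308,0.147,0,0,0,0]' >/dev/null; done
python3 - <<'E'
from h import *
go([.536,.213,.15],0.035)
snap('wrist','w1.png')
print(w2pix('wrist',[.536,.213,.1]))
E
```

```text
shift [-0.0086 -0.0026  0.1779] turn [-0.003 -0.003 -0.014] dist mm 89 clock 3.3167
[317.42577555 243.31851498]
```

View pics/w1.png

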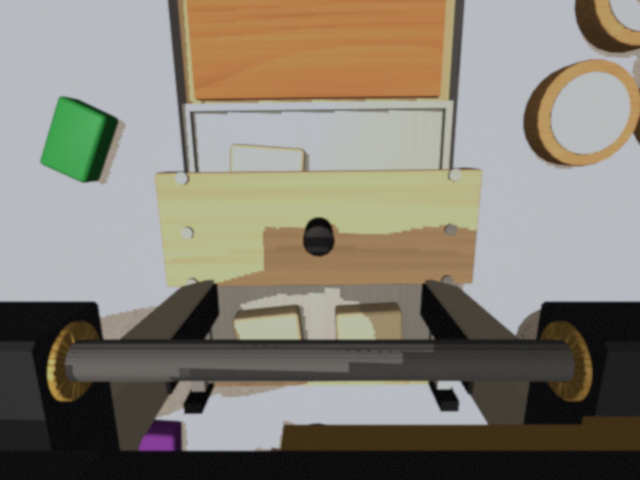

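The wrist view shows the knob's top at about (318,240), matching the predicted (317,243). Descend and grip.

```bash
python3 -m handwheel '[-0.004,-0.002,0.08,0,0,0,-0.004,-0.002,0.16,0,0,0,-0.004,-0.002,0.24,0,0,0,-0.004,-0.002,0.302,0,0,0,-0.004,-0.002,0.302,0,0,0]' ; python3 -m handwheel '[0,0,0,0,0,0,0,0,0,0,0,0,0,0,0,0,0,0,0,0,0,0,0,0,0,0,0,0,0,0]' 0 30;python3 -m handwheel '[0,0,0,0,0,0,0,0,0,0,0,0,0,0,0,0,0,0,0,0,0,0,0,0,0,0,0,0,0,0]'
```

```text
clock: 3.78
ee_pos: [0.5334, 0.2082, 0.0849]
tcp_rot: [-0.001, 0.698, 0.716, -0.002]
contact_force: [0.0, -0.0, 0.2]
width: 0.0929
gripper_force: 0.0
clock: 4.2
ee_pos: [0.5357, 0.2106, 0.0906]
tcp_rot: [0.0, 0.696, 0.718, 0.001]
contact_force: [0.4, 1.1, -0.4]
width: 0.0641
gripper_force: 0.0
clock: 4.62
ee_pos: [0.5351, 0.2108, 0.0896]
tcp_rot: [-0.0, 0.696, 0.718, -0.0]
contact_force: [-0.8, -0.8, 0.7]
width: 0.0308
gripper_force: 0.0
```

```bash
python3 -m handwheel '[0,0,0,0,0,0,0,0,0,0,0,0,0,0,0,0,0,0]'; python3 -m handwheel '[0.05,0,0,0,0,0,0.1,0,0,0,0,0,0.15,0,0,0,0,0,0.2,0,0,0,0,0]'
python3 - <<'E'
from h import *
c=r.camera_info('top')
for u,v in((80,184),(78,320)):
    p=pix2w('top',u,v,.05);print(p)
E
```

```text
clock: 4.87
ee_pos: [0.5366, 0.2108, 0.0898]
tcp_rot: [0.001, 0.696, 0.718, 0.001]
contact_force: [8.0, 0.8, -5.8]
width: 0.024
gripper_force: 30.0
clock: 5.2
ee_pos: [0.5326, 0.3108, 0.0897]
tcp_rot: [0.001, 0.696, 0.718, -0.0]
contact_force: [3.6, -3.7, 0.6]
width: 0.0241
gripper_force: 30.0
[0.65170313 0.45160287 0.05      ]
[0.40054346 0.43914786 0.05      ]
```

```bash
python3 -m handwheel '[0.03,0,0,0,0,0,0.06,0,0,0,0,0,0.09,0,0,0,0,0,0.1,0,0,0,0,0]'; python3 -m handwheel '[0.01,0,0,0,0,0,0.02,0,0,0,0,0,0.03,0,0,0,0,0,0.04,0,0,0,0,0]';python3 -m handwheel '[0.006,0,0,0,0,0,0.012,0,0,0,0,0,0.018,0,0,0,0,0,0.02,0,0,0,0,0]'
```

```text
clock: 5.53
ee_pos: [0.5305, 0.3624, 0.0897]
tcp_rot: [-0.0, 0.696, 0.718, 0.0]
contact_force: [1.7, -2.5, 1.4]
width: 0.0237
gripper_force: 30.0
clock: 5.87
ee_pos: [0.5299, 0.3785, 0.0896]
tcp_rot: [0.001, 0.696, 0.718, -0.002]
contact_force: [-1.0, -31.0, 14.5]
width: 0.0239
gripper_force: 30.0
clock: 6.2
ee_pos: [0.5297, 0.3827, 0.0892]
tcp_rot: [0.003, 0.697, 0.717, -0.006]
contact_force: [-3.5, -40.2, 17.5]
width: 0.0239
gripper_force: 30.0
```

```bash
python3 -m handwheel '[-0.012,0,0,0,0,0,-0.012,0,0,0,0,0,-0.012,0,0,0,0,0,-0.012,0,0,0,0,0]' 0.7; python3 -m handwheel '[0,0,-0.04,0,0,0,0,0,-0.12,0,0,0,0,0,-0.2,0,0,0,0,0,-0.28,0,0,0,0,0,-0.3,0,0,0]' 1; python3 -m handwheel '[-0.08,0,0,0,0,0,-0.16,0,0,0,0,0,-0.24,0,0,0,0,0,-0.32,0,0,0,0,0,-0.4,0,0,0,0,0]'>/dev/null;python3 -m handwheel '[-0.08,0,0,0,0,0,-0.16,0,0,0,0,0,-0.24,0,0,0,0,0,-0.32,0,0,0,0,0,-0.4,0,0,0,0,0]'
python3 - <<'E'
from h import *
im=snap('top','top1.png')
cv2.imwrite('pics/c2.png',cv2.resize(im[160:335,70:390,::-1],(800,438),interpolation=cv2.INTER_CUBIC))
E
```

```text
clock: 6.53
ee_pos: [0.5295, 0.3853, 0.0895]
tcp_rot: [-0.0, 0.696, 0.718, 0.0]
contact_force: [0.4, -0.7, 0.4]
width: 0.0461
gripper_force: 0.0
clock: 6.95
ee_pos: [0.5319, 0.3871, 0.2486]
tcp_rot: [0.001, 0.696, 0.718, 0.006]
contact_force: [0.4, -0.3, 1.1]
width: 0.079
gripper_force: 0.0
clock: 7.78
ee_pos: [0.5421, -0.0163, 0.2399]
tcp_rot: [0.0, 0.696, 0.718, 0.001]
contact_force: [0.8, 0.4, -0.6]
width: 0.0929
gripper_force: 0.0
```

View pics/c2.png

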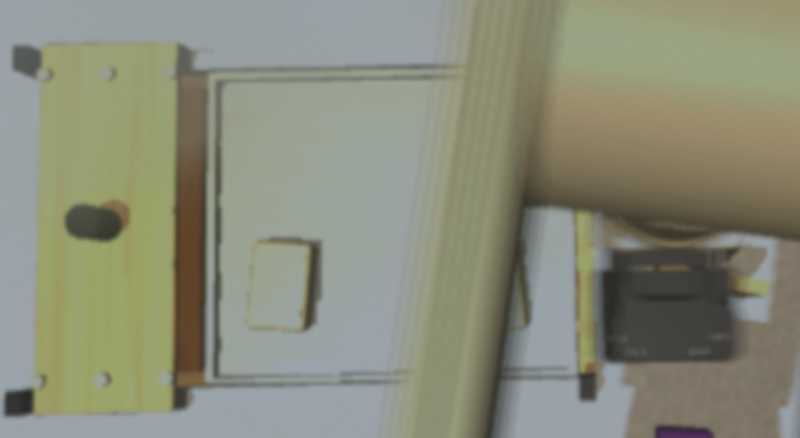

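Now three bars in all: crop (279,285) is the freed one; the middle of the tray is empty. Turn the gripper to close along y and go to the first bar.

```bash
for i in 1 2 3; do python3 -m handwheel '[0,0,0,0,0,0.25,0,0,0,0,0,0.5,0,0,0,0,0,0.75,0,0,0,0,0,0.95,0,0,0,0,0,0.95]'>/dev/null; done
cat > bars.py <<'E'
from h import *
B={}
for n,u,v,yaw in(('A',488,156,.068),('B',493,288,.094),('C',279,285,-.085)):
    p=pix2w('top',70+(u+.5)/2.5,160+(v+.5)/2.5,.036); B[n]=(p,yaw)
E
python3 - <<'E'
from bars import *
for n in B: print(n,B[n][0].round(4)); p=B[n][0].copy(); p[2]=.2; go(p,B[n][1]-np.pi/2)
E
```

```text
A [0.5875 0.1057 0.036 ]
shift [ 0.1318 -0.2209  0.0793] turn [-0.    -0.     0.221] dist mm 135 clock 9.0833
B [0.4873 0.0992 0.036 ]
shift [-0.0678 -0.2437  0.0792] turn [-0.    -0.     0.169] dist mm 133 clock 9.0833
C [0.4869 0.2594 0.036 ]
shift [-0.0116 -0.5591  0.0793] turn [-0.    -0.     0.527] dist mm 282 clock 9.0833
```

```bash
python3 -m handwheel '[0.04,-0.07,0.02,0,0,0.1,0.09,-0.14,0.05,0,0,0.22,0.132,-0.221,0.079,0,0,0.221,0.132,-0.221,0.079,0,0,0.221,0.132,-0.221,0.079,0,0,0.221]'
python3 - <<'E'
from bars import *
im=snap('wrist','w2.png').copy()
for n in B:
    p,y=B[n]; M=R.from_euler('z',y).as_matrix()
    q=np.array([w2pix('wrist',p+M@[sx*.033,sy*.022,0]) for sx,sy in((1,1),(1,-1),(-1,-1),(-1,1))])
    cv2.polylines(im,[q.astype(int)],True,(255,0,0),1)
cv2.imwrite('pics/w2o.png',im[:,:,::-1])
E
```

```text
clock: 9.5
ee_pos: [0.587, 0.1083, 0.1981]
tcp_rot: [-0.0, 0.999, 0.039, -0.001]
contact_force: [0.0, 0.4, 0.1]
width: 0.0927
gripper_force: 0.0
```

View pics/w2o.png

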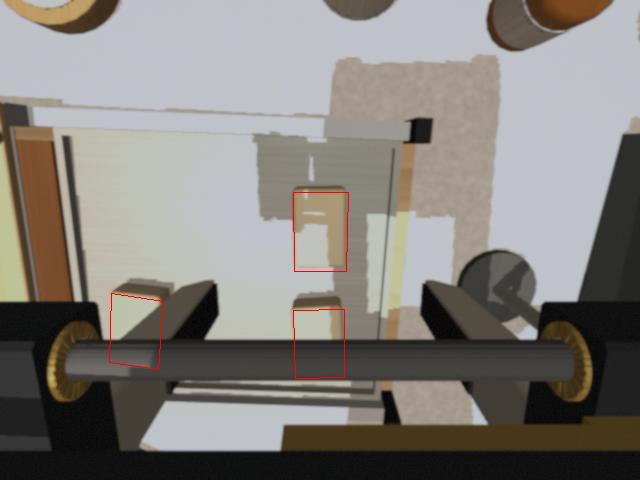

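The overlay (red) sits on the bars, with A's top at (320,230), so the poses are good. The −y lip is close, so open to only 70 mm, then descend and grip bar A.

```bash
python3 -m handwheel '[0,0.002,0.06,0,0,0,0,0.002,0.12,0,0,0,0,0.002,0.18,0,0,0,0,0.002,0.24,0,0,0,0,0.002,0.25,0,0,0]' 0.75 25; python3 -m handwheel '[0,0,0.04,0,0,0,0,0,0.078,0,0,0,0,0,0.078,0,0,0]' ; for i in 1 2; do python3 -m handwheel '[0,0,0,0,0,0,0,0,0,0,0,0,0,0,0,0,0,0,0,0,0,0,0,0]' 0.2; done; python3 -m handwheel '[0,0,-0.06,0,0,0,0,0,-0.12,0,0,0,0,0,-0.18,0,0,0,0,0,-0.24,0,0,0,0,0,-0.3,0,0,0]'
python3 - <<'E'
from h import *
c=[pix2w('top',u,v,.08) for u,v in((398,172),(535,175),(537,364),(396,362))]
print(np.mean(c,0))
T=np.array([.5085,-.2655]);a=-.012
for lx,ly in((.11,.012),(0,.012),(-.11,.012)):
    p=T+[lx*np.cos(a)-ly*np.sin(a),lx*np.sin(a)+ly*np.cos(a)]; print(p); go([*p,.2],a-np.pi/2)
E
```

```text
clock: 9.97
ee_pos: [0.5841, 0.1023, 0.0701]
tcp_rot: [0.0, 0.999, 0.034, -0.004]
contact_force: [-0.4, -0.3, -1.1]
width: 0.0704
gripper_force: 0.0
clock: 10.22
ee_pos: [0.5859, 0.1029, 0.0341]
tcp_rot: [0.0, 0.999, 0.034, -0.002]
contact_force: [-0.6, -1.4, -1.4]
width: 0.0694
gripper_force: 0.0
clock: 10.55
ee_pos: [0.5892, 0.1043, 0.0383]
tcp_rot: [-0.0, 0.999, 0.033, 0.002]
contact_force: [0.4, 0.9, 0.1]
width: 0.0476
gripper_force: 0.3
clock: 10.88
ee_pos: [0.589, 0.1044, 0.0379]
tcp_rot: [-0.0, 0.999, 0.033, 0.001]
contact_force: [-1.6, -0.4, 6.9]
width: 0.0437
gripper_force: 25.0
clock: 11.3
ee_pos: [0.5874, 0.1042, 0.1878]
tcp_rot: [0.0, 0.999, 0.033, -0.0]
contact_force: [0.1, 0.7, -1.8]
width: 0.0439
gripper_force: 25.0
[ 0.50849241 -0.26552345  0.08      ]
[ 0.61863608 -0.25482083]
shift [ 0.0144  0.7207 -0.0243] turn [0.    0.    0.157] dist mm 361 clock 11.3
[ 0.508644   -0.25350086]
shift [-0.2049  0.7034 -0.0243] turn [0.    0.    0.157] dist mm 367 clock 11.3
[ 0.39865192 -0.2521809 ]
shift [-0.4242  0.6861 -0.0243] turn [0.    0.    0.157] dist mm 404 clock 11.3
```

```bash
python3 -m handwheel '[0.0,0.03,-0.07,0,0,0,0.005,0.1,-0.12,0,0,0.1,0.01,0.18,-0.12,0,0,0.157,0.01,0.26,-0.12,0,0,0.157,0.014,0.34,-0.12,0,0,0.157]'; python3 -m handwheel '[0,0.08,0,0,0,0,0,0.16,0,0,0,0,0,0.24,0,0,0,0,0,0.32,0,0,0,0,0,0.38,0,0,0,0]'; python3 -m handwheel '[0,0,0.06,0,0,0,0,0,0.12,0,0,0,0,0,0.18,0,0,0,0,0,0.18,0,0,0]'
python3 - <<'E'
from h import *
go([.6186,-.2548,.037],-.012-np.pi/2)
snap('top','top2.png')
E
```

```text
clock: 11.72
ee_pos: [0.6062, -0.0664, 0.2476]
tcp_rot: [0.0, 1.0, -0.006, 0.001]
contact_force: [0.8, -0.5, -0.9]
width: 0.0437
gripper_force: 25.0
clock: 12.13
ee_pos: [0.6029, -0.2582, 0.2463]
tcp_rot: [0.0, 1.0, -0.007, -0.0]
contact_force: [1.1, 0.4, -1.4]
width: 0.044
gripper_force: 25.0
clock: 12.47
ee_pos: [0.5996, -0.2533, 0.1483]
tcp_rot: [-0.003, 1.0, -0.006, -0.005]
contact_force: [-0.7, 1.0, -2.5]
width: 0.0437
gripper_force: 25.0
shift [0.0403 0.0037 0.2222] turn [-0.01   0.021 -0.001] dist mm 113 clock 12.4667
```

```bash
python3 -m handwheel '[0.02,0.002,0.05,0,0,0,0.036,0.002,0.11,0,0,0,0.036,0.002,0.16,0,0,0,0.036,0.002,0.2,0,0,0,0.036,0.002,0.205,0,0,0]'; python3 -m handwheel '[0,0,0.005,0,0,0,0,0,0.01,0,0,0,0,0,0.012,0,0,0]'
python3 - <<'E'
from h import *
go([.6186,-.2548,.037],-.012-np.pi/2)
E
```

```text
clock: 12.93
ee_pos: [0.6205, -0.2551, 0.0514]
tcp_rot: [-0.001, 1.0, -0.006, -0.002]
contact_force: [-1.4, 0.9, -1.0]
width: 0.0438
gripper_force: 25.0
clock: 13.18
ee_pos: [0.6233, -0.2569, 0.0505]
tcp_rot: [0.001, 1.0, -0.006, 0.002]
contact_force: [0.0, 0.8, -0.0]
width: 0.0435
gripper_force: 25.0
shift [-0.0096 -0.0041  0.0269] turn [ 0.004 -0.007 -0.   ] dist mm 14 clock 13.1833
```

```bash
python3 -m handwheel '[-0.006,-0.004,0.01,0,0,0,-0.008,-0.004,0.02,0,0,0,-0.008,-0.004,0.026,0,0,0,-0.008,-0.004,0.026,0,0,0]'; python3 -m handwheel '[0,0,0,0,0,0,0,0,0,0,0,0,0,0,0,0,0,0,0,0,0,0,0,0]' 0.7;python3 -m handwheel '[0,0,-0.06,0,0,0,0,0,-0.14,0,0,0,0,0,-0.22,0,0,0,0,0,-0.3,0,0,0,0,0,-0.38,0,0,0]'; python3 -m handwheel '[0,0,-0.04,0,0,0,0,0,-0.04,0,0,0]'
python3 - <<'E'
from bars import *
for n in 'BC': p=B[n][0].copy(); p[2]=.2; go(p,B[n][1]-np.pi/2)
E
```

```text
clock: 13.52
ee_pos: [0.6176, -0.2541, 0.0348]
tcp_rot: [0.0, 1.0, -0.006, 0.0]
contact_force: [-0.1, 0.2, 0.1]
width: 0.044
gripper_force: 25.0
clock: 13.85
ee_pos: [0.6177, -0.2554, 0.0347]
tcp_rot: [0.001, 1.0, -0.006, 0.0]
contact_force: [-0.3, -8.9, -1.9]
width: 0.0637
gripper_force: 4.2
clock: 14.27
ee_pos: [0.6174, -0.254, 0.2265]
tcp_rot: [-0.0, 1.0, -0.006, -0.0]
contact_force: [0.3, -0.7, 0.0]
width: 0.0656
gripper_force: 0.0
clock: 14.43
ee_pos: [0.6205, -0.2555, 0.253]
tcp_rot: [0.003, 1.0, -0.006, 0.005]
contact_force: [-0.6, 0.1, 1.2]
width: 0.065
gripper_force: 0.0
shift [-0.2762 -0.7066  0.0995] turn [ 0.011 -0.021 -0.212] dist mm 383 clock 14.4333
shift [-0.2808 -1.0269  0.0978] turn [ 0.01  -0.022  0.146] dist mm 535 clock 14.4333
```

```bash
python3 -m handwheel '[-0.025,-0.07,0,0,0,-0.1,-0.055,-0.14,0,0,0,-0.2,-0.08,-0.21,0,0,0,-0.212,-0.11,-0.28,0,0,0,-0.212,-0.14,-0.355,0,0,0,-0.212]' 0.68; python3 - <<'E'
from bars import *
p=B['B'][0].copy(); p[2]=.2; go(p,B['B'][1]-np.pi/2)
E
```

```text
clock: 14.85
ee_pos: [0.5486, -0.0746, 0.2434]
tcp_rot: [-0.0, 0.999, 0.047, -0.001]
contact_force: [1.3, 0.3, 0.5]
width: 0.0632
gripper_force: 0.0
shift [-0.0898 -0.3574  0.0871] turn [-0.001  0.002 -0.002] dist mm 189 clock 14.85
```

```bash
python3 -m handwheel '[-0.02,-0.075,0.02,0,0,0,-0.04,-0.15,0.04,0,0,0,-0.06,-0.23,0.06,0,0,0,-0.08,-0.31,0.08,0,0,0,-0.09,-0.35,0.08,0,0,0]'; python3 - <<'E'
from bars import *
p=B['B'][0].copy(); p[2]=.037; go(p,B['B'][1]-np.pi/2)
im=snap('wrist','w3.png').copy()
for n in B:
    p,y=B[n]; M=R.from_euler('z',y).as_matrix()
    q=np.array([w2pix('wrist',p+M@[sx*.033,sy*.022,0]) for sx,sy in((1,1),(1,-1),(-1,-1),(-1,1))])
    cv2.polylines(im,[q.astype(int)],True,(255,0,0),1)
cv2.imwrite('pics/w3o.png',im[:,:,::-1])
E
```

```text
clock: 15.27
ee_pos: [0.4855, 0.0974, 0.2015]
tcp_rot: [-0.001, 0.999, 0.048, -0.002]
contact_force: [-0.2, 0.0, 0.1]
width: 0.0635
gripper_force: 0.0
shift [ 0.0053 -0.0029  0.329 ] turn [-0.002  0.009  0.003] dist mm 165 clock 15.2667
```

View pics/w3o.png

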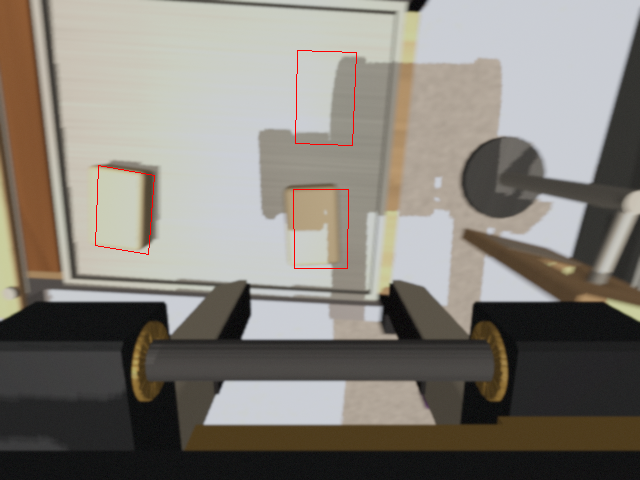

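Bar B sits at about (312,228), roughly 6 px left of its overlay, so I shift 4 mm toward +y. Bar C is at (122,210), where expected.

```bash
python3 -m handwheel '[0.003,-0.01,0.06,0,0,0,0.003,-0.01,0.12,0,0,0,0.003,-0.01,0.18,0,0,0,0.003,-0.01,0.24,0,0,0,0.003,-0.01,0.26,0,0,0]'; python3 -m handwheel '[0,0,0.04,0,0,0,0,0,0.069,0,0,0,0,0,0.069,0,0,0]' ; for i in 1 2; do python3 -m handwheel '[0,0,0,0,0,0,0,0,0,0,0,0,0,0,0,0,0,0,0,0,0,0,0,0]' 0.2; done; python3 -m handwheel '[0,0,-0.08,0,0,0,0,0,-0.16,0,0,0,0,0,-0.24,0,0,0,0,0,-0.32,0,0,0,0,0,-0.4,0,0,0]'
python3 - <<'E'
from h import *
go([.5085,-.268,.25],-.012-np.pi/2)
E
```

```text
clock: 15.73
ee_pos: [0.4862, 0.0989, 0.0694]
tcp_rot: [0.0, 0.999, 0.047, -0.004]
contact_force: [-1.0, -0.2, -1.0]
width: 0.0633
gripper_force: 0.0
clock: 15.98
ee_pos: [0.4875, 0.0989, 0.0374]
tcp_rot: [0.0, 0.999, 0.047, -0.003]
contact_force: [-0.6, 0.9, -0.0]
width: 0.0633
gripper_force: 0.0
clock: 16.32
ee_pos: [0.491, 0.0995, 0.0418]
tcp_rot: [-0.0, 0.999, 0.047, 0.001]
contact_force: [-1.7, -0.2, 4.1]
width: 0.044
gripper_force: 24.9
clock: 16.65
ee_pos: [0.4908, 0.0995, 0.0413]
tcp_rot: [-0.0, 0.999, 0.047, 0.001]
contact_force: [0.3, -0.2, 3.9]
width: 0.0442
gripper_force: 2.5
clock: 17.07
ee_pos: [0.4889, 0.0993, 0.2416]
tcp_rot: [0.0, 0.999, 0.047, -0.0]
contact_force: [1.4, 0.4, -1.5]
width: 0.0441
gripper_force: 24.9
shift [-0.0297  0.7351 -0.0167] turn [0.    0.002 0.212] dist mm 368 clock 17.0667
```

```bash
python3 -m handwheel '[0,0.02,-0.06,0,0,0,-0.005,0.09,-0.06,0,0,0.1,-0.01,0.17,-0.06,0,0,0.2,-0.015,0.25,-0.06,0,0,0.212,-0.015,0.33,-0.06,0,0,0.212]'; python3 - <<'E'
from h import *
go([.5085,-.268,.25],-.012-np.pi/2)
E
```

```text
clock: 17.48
ee_pos: [0.497, -0.0669, 0.2701]
tcp_rot: [-0.0, 1.0, -0.006, -0.0]
contact_force: [0.9, -0.2, -1.1]
width: 0.0439
gripper_force: 24.9
shift [0.0277 0.4018 0.0402] turn [-0.     0.001  0.   ] dist mm 202 clock 17.4833
```

```bash
python3 -m handwheel '[0.006,0.08,0,0,0,0,0.01,0.16,0,0,0,0,0.02,0.24,0,0,0,0,0.027,0.32,0,0,0,0,0.027,0.4,0,0,0,0]'; python3 -m handwheel '[0,0,0.06,0,0,0,0,0,0.12,0,0,0,0,0,0.2,0,0,0,0,0,0.28,0,0,0,0,0,0.36,0,0,0]';python3 -m handwheel '[0,0,0.04,0,0,0,0,0,0.06,0,0,0,0,0,0.06,0,0,0,0,0,0.06,0,0,0]'; python3 - <<'E'
from h import *
go([.5085,-.268,.04],-.012-np.pi/2)
E
```

```text
clock: 17.9
ee_pos: [0.5084, -0.2675, 0.2695]
tcp_rot: [-0.0, 1.0, -0.006, -0.0]
contact_force: [1.5, -0.0, -0.6]
width: 0.0443
gripper_force: 24.9
clock: 18.32
ee_pos: [0.5082, -0.2656, 0.0882]
tcp_rot: [-0.0, 1.0, -0.006, -0.0]
contact_force: [0.9, 0.8, -0.9]
width: 0.0436
gripper_force: 24.9
clock: 18.65
ee_pos: [0.509, -0.2659, 0.0608]
tcp_rot: [0.0, 1.0, -0.006, 0.0]
contact_force: [0.7, -0.7, 0.6]
width: 0.0439
gripper_force: 24.9
shift [-0.001   0.0042  0.0415] turn [ 0. -0. -0.] dist mm 21 clock 18.65
```

```bash
python3 -m handwheel '[0,0.004,0.015,0,0,0,0,0.004,0.03,0,0,0,0,0.004,0.041,0,0,0,0,0.004,0.041,0,0,0]'; python3 -m handwheel '[0,0,0,0,0,0,0,0,0,0,0,0,0,0,0,0,0,0,0,0,0,0,0,0]' 0.65;python3 -m handwheel '[0,0,-0.06,0,0,0,0,0,-0.14,0,0,0,0,0,-0.22,0,0,0,0,0,-0.3,0,0,0,0,0,-0.38,0,0,0]'; python3 -m handwheel '[0,0,-0.04,0,0,0,0,0,-0.06,0,0,0]'
python3 - <<'E'
from bars import *
for n in 'C': p=B[n][0].copy(); p[2]=.25; go(p,B[n][1]-np.pi/2)
E
```

```text
clock: 18.98
ee_pos: [0.5083, -0.2675, 0.0388]
tcp_rot: [-0.0, 1.0, -0.006, -0.0]
contact_force: [-0.5, -0.4, -0.9]
width: 0.0437
gripper_force: 24.9
clock: 19.32
ee_pos: [0.509, -0.2679, 0.0401]
tcp_rot: [0.0, 1.0, -0.006, 0.0]
contact_force: [0.1, 0.6, 0.4]
width: 0.0597
gripper_force: 0.0
clock: 19.73
ee_pos: [0.5085, -0.2675, 0.2319]
tcp_rot: [0.0, 1.0, -0.006, 0.0]
contact_force: [0.9, -0.8, -0.2]
width: 0.0603
gripper_force: 0.0
clock: 19.9
ee_pos: [0.5103, -0.2687, 0.2651]
tcp_rot: [0.002, 1.0, -0.006, 0.003]
contact_force: [-0.0, 0.3, 0.7]
width: 0.0606
gripper_force: 0.0
shift [-0.0598 -1.0557  0.0256] turn [ 0.008 -0.013  0.146] dist mm 529 clock 19.9
```

```bash
python3 -m handwheel '[-0.004,-0.08,0,0,0,0.07,-0.008,-0.16,0,0,0,0.146,-0.012,-0.24,0,0,0,0.146,-0.016,-0.32,0,0,0,0.146,-0.02,-0.37,0,0,0,0.146]' 0.75; python3 - <<'E'
from bars import *
p=B['C'][0].copy(); p[2]=.2; go(p,B['C'][1]-np.pi/2)
E
```

```text
clock: 20.32
ee_pos: [0.5, -0.0794, 0.2582]
tcp_rot: [-0.001, 0.999, -0.042, -0.001]
contact_force: [-0.1, 0.3, 0.3]
width: 0.0696
gripper_force: 0.0
shift [-0.0827 -0.6727  0.1175] turn [-0.003  0.004  0.002] dist mm 344 clock 20.3167
```

```bash
python3 -m handwheel '[-0.01,-0.08,0,0,0,0,-0.02,-0.16,0,0,0,0,-0.03,-0.24,0,0,0,0,-0.04,-0.32,0.02,0,0,0,-0.05,-0.4,0.05,0,0,0]'; python3 -m handwheel '[-0.01,-0.08,0.02,0,0,0,-0.02,-0.16,0.04,0,0,0,-0.03,-0.24,0.05,0,0,0,-0.033,-0.27,0.06,0,0,0,-0.033,-0.27,0.06,0,0,0]';  python3 - <<'E'
from bars import *
p=B['C'][0].copy(); p[2]=.039; go(p,B['C'][1]-np.pi/2)
im=snap('wrist','w4.png').copy()
for n in B:
    p,y=B[n]; M=R.from_euler('z',y).as_matrix()
    q=np.array([w2pix('wrist',p+M@[sx*.033,sy*.022,0]) for sx,sy in((1,1),(1,-1),(-1,-1),(-1,1))])
    cv2.polylines(im,[q.astype(int)],True,(255,0,0),1)
cv2.imwrite('pics/w4o.png',im[:,:,::-1])
E
```

```text
clock: 20.73
ee_pos: [0.493, 0.1196, 0.2352]
tcp_rot: [-0.0, 0.999, -0.043, 0.001]
contact_force: [0.4, 0.1, -0.5]
width: 0.0698
gripper_force: 0.0
clock: 21.15
ee_pos: [0.486, 0.2565, 0.202]
tcp_rot: [0.0, 0.999, -0.04, -0.002]
contact_force: [-0.2, -0.4, -0.9]
width: 0.0695
gripper_force: 0.0
shift [ 0.0027 -0.0063  0.326 ] turn [0.002 0.008 0.008] dist mm 163 clock 21.15
```

View pics/w4o.png

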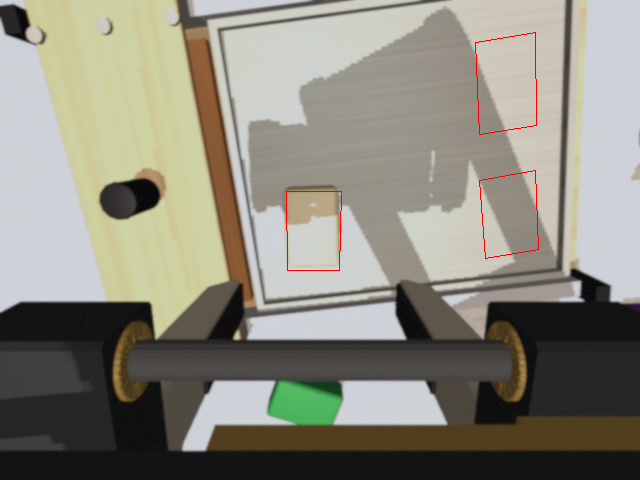

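The overlay fits bar C at (313,230) and the tray is otherwise empty. Pick it up.

```bash
python3 -m handwheel '[0.002,-0.004,0.06,0,0,0,0.002,-0.004,0.12,0,0,0,0.002,-0.004,0.18,0,0,0,0.002,-0.004,0.24,0,0,0,0.002,-0.004,0.26,0,0,0]' 0.68; python3 -m handwheel '[0,0,0.04,0,0,0,0,0,0.069,0,0,0,0,0,0.069,0,0,0]' ; for i in 1 2; do python3 -m handwheel '[0,0,0,0,0,0,0,0,0,0,0,0,0,0,0,0,0,0,0,0,0,0,0,0]' 0.2; done; python3 -m handwheel '[0,0,-0.08,0,0,0,0,0,-0.16,0,0,0,0,0,-0.24,0,0,0,0,0,-0.32,0,0,0,0,0,-0.4,0,0,0]'
python3 - <<'E'
from h import *
go([.3985,-.268,.25],-.012-np.pi/2)
E
```

```text
clock: 21.62
ee_pos: [0.4864, 0.2525, 0.0699]
tcp_rot: [0.002, 0.999, -0.043, -0.003]
contact_force: [-0.1, -0.9, -1.2]
width: 0.0635
gripper_force: 0.0
clock: 21.87
ee_pos: [0.4876, 0.2535, 0.0379]
tcp_rot: [0.001, 0.999, -0.043, -0.002]
contact_force: [0.1, -0.1, -0.4]
width: 0.0628
gripper_force: 0.0
clock: 22.2
ee_pos: [0.4906, 0.2557, 0.0424]
tcp_rot: [-0.001, 0.999, -0.043, 0.001]
contact_force: [-0.6, -0.8, 3.6]
width: 0.044
gripper_force: 25.0
clock: 22.53
ee_pos: [0.4906, 0.2557, 0.0424]
tcp_rot: [-0.0, 0.999, -0.043, 0.001]
contact_force: [-0.3, -1.6, 7.6]
width: 0.0437
gripper_force: 25.0
clock: 22.95
ee_pos: [0.4889, 0.2552, 0.2429]
tcp_rot: [-0.0, 0.999, -0.043, 0.0]
contact_force: [1.1, 0.8, -0.6]
width: 0.0437
gripper_force: 25.0
shift [-0.0912  1.058  -0.0143] turn [-0.    -0.001 -0.146] dist mm 531 clock 22.95
```

```bash
python3 -m handwheel '[0,0.02,-0.06,0,0,0,-0.01,0.09,-0.06,0,0,-0.1,-0.02,0.17,-0.06,0,0,-0.146,-0.03,0.25,-0.06,0,0,-0.146,-0.03,0.33,-0.06,0,0,-0.146]'; python3 -m handwheel '[-0.01,0.08,0,0,0,0,-0.03,0.16,0,0,0,0,-0.05,0.24,0,0,0,0,-0.07,0.32,0,0,0,0,-0.09,0.39,0,0,0,0]'; python3 - <<'E'
from h import *
go([.3985,-.268,.25],-.012-np.pi/2)
E
```

```text
clock: 23.37
ee_pos: [0.4593, 0.0911, 0.2712]
tcp_rot: [0.0, 1.0, -0.005, 0.0]
contact_force: [1.5, -0.6, -0.3]
width: 0.0439
gripper_force: 25.0
clock: 23.78
ee_pos: [0.412, -0.1042, 0.2711]
tcp_rot: [0.0, 1.0, -0.006, 0.0]
contact_force: [0.3, 0.3, -1.0]
width: 0.0436
gripper_force: 25.0
shift [-0.0229  0.3278  0.0424] turn [ 0.002 -0.002 -0.001] dist mm 166 clock 23.7833
```

```bash
python3 -m handwheel '[-0.005,0.08,0,0,0,0,-0.01,0.16,0,0,0,0,-0.02,0.24,0,0,0,0,-0.023,0.32,0,0,0,0,-0.023,0.328,0.03,0,0,0]'; python3 -m handwheel '[0,0,0.06,0,0,0,0,0,0.12,0,0,0,0,0,0.2,0,0,0,0,0,0.28,0,0,0,0,0,0.36,0,0,0]';python3 -m handwheel '[0,0,0.03,0,0,0,0,0,0.03,0,0,0,0,0,0.03,0,0,0]'; python3 - <<'E'
from h import *
go([.3985,-.268,.04],-.012-np.pi/2)
E
```

```text
clock: 24.2
ee_pos: [0.3992, -0.2725, 0.2587]
tcp_rot: [0.003, 1.0, -0.008, 0.002]
contact_force: [1.3, 0.8, -0.0]
width: 0.0439
gripper_force: 25.0
clock: 24.62
ee_pos: [0.3996, -0.2663, 0.0747]
tcp_rot: [0.001, 1.0, -0.006, 0.001]
contact_force: [0.5, -0.9, -0.9]
width: 0.0437
gripper_force: 25.0
clock: 24.87
ee_pos: [0.399, -0.2656, 0.0604]
tcp_rot: [-0.001, 1.0, -0.006, -0.001]
contact_force: [1.3, -0.4, -0.4]
width: 0.0438
gripper_force: 25.0
shift [-0.0008  0.0048  0.0408] turn [-0.002  0.003 -0.   ] dist mm 21 clock 24.8667
```

```bash
python3 -m handwheel '[0,0.004,0.015,0,0,0,0,0.004,0.03,0,0,0,0,0.004,0.041,0,0,0,0,0.004,0.041,0,0,0]'; python3 -m handwheel '[0,0,0,0,0,0,0,0,0,0,0,0,0,0,0,0,0,0,0,0,0,0,0,0]' 0.65;python3 -m handwheel '[0,0,-0.06,0,0,0,0,0,-0.14,0,0,0,0,0,-0.22,0,0,0,0,0,-0.3,0,0,0,0,0,-0.38,0,0,0]'; python3 -m handwheel '[0,0.04,-0.08,0,0,0,-0.03,0.12,-0.1,0,0,0,-0.05,0.2,-0.1,0,0,0,-0.05,0.28,-0.1,0,0,0,-0.05,0.28,-0.1,0,0,0]'
python3 - <<'E'
from h import *
im=snap('top','top3.png')
cv2.imwrite('pics/c3.png',cv2.resize(im[150:390,300:560,::-1],(650,600),interpolation=cv2.INTER_CUBIC))
snap('scene','scene3.png')
E
```

```text
clock: 25.2
ee_pos: [0.3993, -0.268, 0.0396]
tcp_rot: [-0.0, 1.0, -0.006, -0.0]
contact_force: [-0.8, 1.1, -1.0]
width: 0.0439
gripper_force: 25.0
clock: 25.53
ee_pos: [0.3998, -0.2683, 0.0406]
tcp_rot: [0.0, 1.0, -0.006, 0.0]
contact_force: [0.4, -0.7, 0.5]
width: 0.0602
gripper_force: 0.0
clock: 25.95
ee_pos: [0.3992, -0.2678, 0.2323]
tcp_rot: [0.0, 1.0, -0.006, 0.0]
contact_force: [0.8, -0.3, -0.2]
width: 0.0603
gripper_force: 0.0
clock: 26.37
ee_pos: [0.3711, -0.4132, 0.2792]
tcp_rot: [0.001, 1.0, -0.008, -0.001]
contact_force: [-0.2, 0.3, -0.7]
width: 0.0607
gripper_force: 0.0
```

View pics/c3.png

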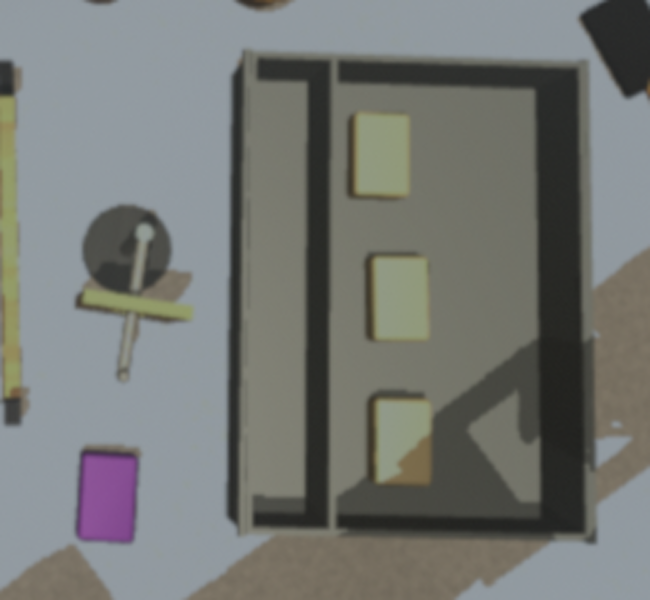

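View pics/scene3.png

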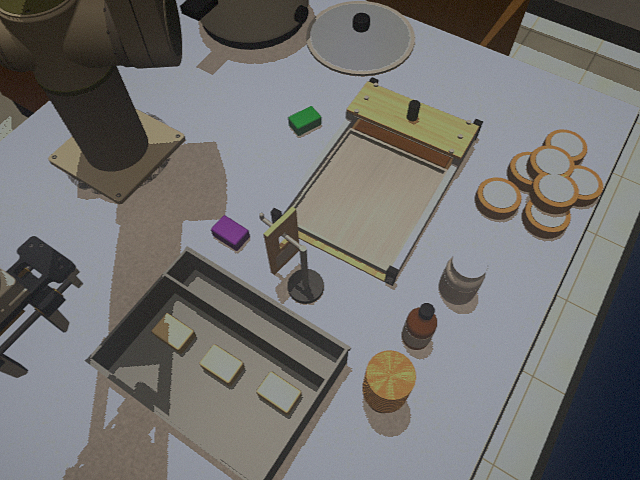

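All three bars lie flat in the wide compartment (crop (380,155), (400,298), (402,440)) and the tray is empty. Now measure the tag and arm: top edge at crop (85,293)–(191,313), post top (145,232), arm tip (123,375).

```bash
python3 - <<'E'
from h import *
q=lambda u,v,z:pix2w('top',300+(u+.5)*.4,150+(v+.5)*.4,z)
post=q(145,232,.156);tip=q(123,375,.164);a=q(85,296,.188);b=q(191,312,.188)
print(post,tip,a,b,(a+b)/2); d=tip-post; print('arm yaw',np.arctan2(d[1],d[0]),np.linalg.norm(d[:2])); e=b-a;print('tag dir',np.arctan2(e[1],e[0]),np.linalg.norm(e[:2]))
ts=pix2w('scene',303,250,.15);print(ts)
u=d[:2]/np.linalg.norm(d[:2]);print('point on arm 47mm',post[:2]+u*.047)
im=cv2.imread('pics/top3.png');cv2.imwrite('pics/c4.png',cv2.resize(im[225:315,320:400],(720,600)[:2] if 0 else (533,600),interpolation=cv2.INTER_CUBIC))
go([*((a+b)/2)[:2],.27],np.arctan2(d[1],d[0]))
E
```

```text
[ 0.54075725 -0.06014505  0.156     ] [ 0.44720021 -0.04598711  0.164     ] [ 0.49683031 -0.01965638  0.188     ] [ 0.48789105 -0.08645984  0.188     ] [ 0.49236068 -0.05305811  0.188     ]
arm yaw 2.991402714050786 0.09462223157884404
tag dir -1.7038203897931017 0.06739891096029595
[ 0.54153742 -0.05787678  0.15      ]
point on arm 47mm [ 0.49428635 -0.05311263]
shift [ 0.2301 -0.715   0.0194] turn [-0.004 -0.    -2.871] dist mm 376 clock 26.4667
```

View pics/c4.png

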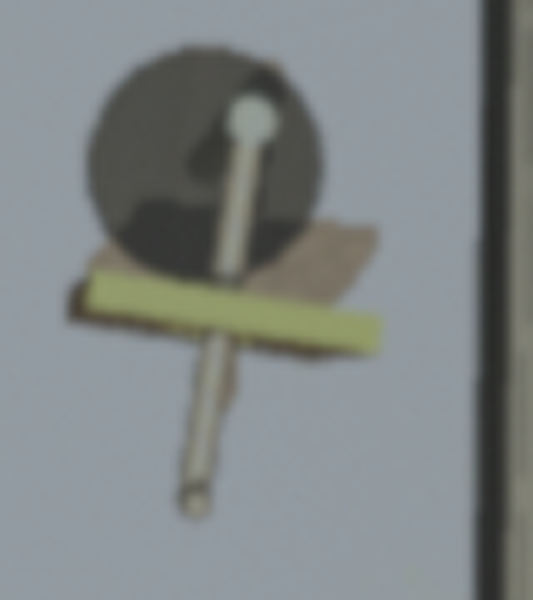

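The crop shows the tag squarely across the arm, its top-edge centre at (234,311), so the measurement holds. Turn and move above the tag.

```bash
for i in 1 2 3; do python3 -m handwheel '[0,0,0,0,0,-0.24,0,0,0,0,0,-0.48,0,0,0,0,0,-0.72,0,0,0,0,0,-0.957,0,0,0,0,0,-0.957]' 0.4 >/dev/null; done;  python3 - <<'E'
from h import *
go([.4925,-.053,.23],-.145)
E
```

```text
shift [0.7356 0.1321 0.1007] turn [ 0.     0.    -0.006] dist mm 377 clock 27.7167
```

```bash
for i in 1 2; do python3 -m handwheel '[0.08,0.015,0,0,0,0,0.16,0.03,0,0,0,0,0.24,0.045,0,0,0,0,0.32,0.06,0,0,0,0,0.368,0.066,0,0,0,0]'>/dev/null;done; python3 -m handwheel '[0,0,0.04,0,0,0,0,0,0.08,0,0,0,0,0,0.08,0,0,0,0,0,0.08,0,0,0]'; python3 - <<'E'
from h import *
go([.4925,-.053,.181],-.145)
im=snap('wrist','w5.png').copy()
M=R.from_euler('z',-.14).as_matrix()
q=np.array([w2pix('wrist',np.array([.4925,-.053,.188])+M@[sx*.0045,sy*.035,0]) for sx,sy in((1,1),(1,-1),(-1,-1),(-1,1))])
cv2.polylines(im,[q.astype(int)],True,(255,0,0),1)
cv2.imwrite('pics/w5o.png',im[:,:,::-1])
E
```

```text
clock: 28.88
ee_pos: [0.4912, -0.0528, 0.2393]
tcp_rot: [-0.001, 0.759, 0.651, -0.001]
contact_force: [0.7, -0.2, 0.1]
width: 0.037
gripper_force: 0.0
shift [1.000e-04 3.000e-03 1.166e-01] turn [-0.005 -0.    -0.016] dist mm 58 clock 28.8833
```

View pics/w5o.png

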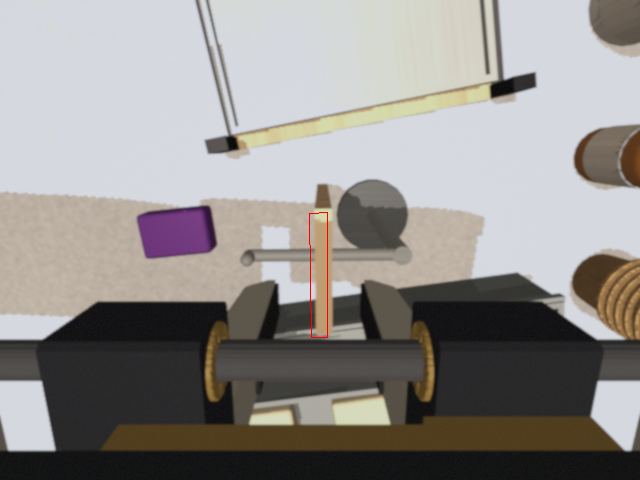

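The tag's top edge at (323,275) matches the overlay, and the fingers straddle it clear of the arm's lip and the post. Descend slowly and grip.

```bash
python3 -m handwheel '[0,0.004,0.03,0,0,0,0,0.004,0.06,0,0,0,0,0.004,0.085,0,0,0,0,0.004,0.1,0,0,0,0,0.004,0.105,0,0,0]'; python3 -m handwheel '[0,0,0,0,0,0,0,0,0,0,0,0,0,0,0,0,0,0]';  python3 - <<'E'
from h import *
go([.4925,-.053,.181],-.145)
E
```

```text
clock: 29.35
ee_pos: [0.4936, -0.0539, 0.1868]
tcp_rot: [-0.001, 0.758, 0.652, -0.0]
contact_force: [0.5, 0.3, -1.4]
width: 0.0374
gripper_force: 0.0
clock: 29.6
ee_pos: [0.4946, -0.0539, 0.1886]
tcp_rot: [0.001, 0.757, 0.653, 0.0]
contact_force: [-0.2, 0.3, 0.7]
width: 0.0373
gripper_force: 0.0
shift [ 0.0012 -0.0045  0.0152] turn [ 0.003  0.    -0.006] dist mm 8 clock 29.6
```

```bash
python3 -m handwheel '[0,-0.003,0.007,0,0,0,0,-0.003,0.014,0,0,0,0,-0.003,0.014,0,0,0]'; python3 -m handwheel '[0,0,0,0,0,0,0,0,0,0,0,0,0,0,0,0,0,0,0,0,0,0,0,0]' 0 35; python3 -m handwheel '[0,0,0,0,0,0,0,0,0,0,0,0,0,0,0,0,0,0,0,0,0,0,0,0]'; python3 -m handwheel '[0,0,-0.012,0,0,0,0,0,-0.024,0,0,0,0,0,-0.036,0,0,0,0,0,-0.042,0,0,0,0,0,-0.042,0,0,0]'
```

```text
clock: 29.85
ee_pos: [0.4922, -0.0534, 0.1799]
tcp_rot: [-0.0, 0.757, 0.653, -0.0]
contact_force: [0.1, -0.5, 0.9]
width: 0.0375
gripper_force: 0.0
clock: 30.18
ee_pos: [0.4927, -0.0535, 0.1807]
tcp_rot: [0.0, 0.757, 0.653, 0.0]
contact_force: [-0.1, -0.0, -0.2]
width: 0.0153
gripper_force: 0.0
clock: 30.52
ee_pos: [0.4927, -0.0535, 0.1807]
tcp_rot: [0.0, 0.757, 0.653, 0.0]
contact_force: [-0.5, -0.7, 1.3]
width: 0.0087
gripper_force: 35.0
clock: 30.93
ee_pos: [0.4933, -0.0537, 0.2031]
tcp_rot: [0.001, 0.757, 0.653, 0.001]
contact_force: [0.3, -0.1, -0.4]
width: 0.0087
gripper_force: 35.0
```

```bash
python3 -m handwheel '[0,-0.03,0,0,0,0,0,-0.07,0,0,0,0,0,-0.11,0,0,0,0,0,-0.15,0,0,0,0,0,-0.17,0,0,0]'; python3 -m handwheel '[0,0,0,0,0,0,0,0,-0.06,0,0,0,0,0,-0.14,0,0,0,0,0,-0.2,0,0,0,0,0,-0.2,0,0,0]';  python3 - <<'E'
from h import *
T=np.array([.5085,-.2655]);a=-.012
for lx in(0,-.05):
    ly=.098; p=T+[lx*np.cos(a)-ly*np.sin(a),lx*np.sin(a)+ly*np.cos(a)]; go([*p,.3],a-np.pi/2); print(p)
E
```

```text
clock: 31.35
ee_pos: [0.4948, -0.0539, 0.3082]
tcp_rot: [0.004, 0.757, 0.653, 0.003]
contact_force: [1.1, 0.3, 1.2]
width: 0.0005
gripper_force: 0.0
shift [-0.2203  0.0626  0.017 ] turn [ 0.015 -0.012  2.871] dist mm 115 clock 31.35
[ 0.50967597 -0.16750706]
shift [-0.2338 -0.0365  0.0161] turn [ 0.015 -0.012  2.871] dist mm 119 clock 31.35
[ 0.45967957 -0.16690707]invalid input at $: expected a multiple of 6 numbers
```

A row was one number short, so the slide was refused and the lift pulled the fingers off the tag. Back the arm away and look at where the tag is.

```bash
python3 -m handwheel '[-0.08,0,-0.02,0,0,0,-0.16,0,-0.02,0,0,0,-0.24,0,-0.02,0,0,0,-0.32,0,-0.02,0,0,0,-0.4,0,-0.02,0,0,0]' 0.4;python3 -m handwheel '[-0.08,0,0,0,0,0,-0.16,0,0,0,0,0,-0.24,0,0,0,0,0,-0.3,0,0,0,0,0,-0.3,0,0,0,0,0]'
python3 - <<'E'
from h import *
im=snap('top','top4.png');a=cv2.resize(im[225:315,320:400,::-1],(400,450),interpolation=cv2.INTER_CUBIC)
im=snap('scene','scene4.png');b=cv2.resize(im[190:310,240:346,::-1],(398,450),interpolation=cv2.INTER_CUBIC)
cv2.imwrite('pics/c5.png',np.hstack([a,b]))
E
```

```text
clock: 31.77
ee_pos: [0.4627, -0.253, 0.3115]
tcp_rot: [0.0, 0.757, 0.653, 0.0]
contact_force: [-0.0, 0.8, -0.8]
width: 0.0291
gripper_force: 0.0
clock: 32.18
ee_pos: [0.439, -0.4047, 0.3101]
tcp_rot: [-0.0, 0.759, 0.651, -0.001]
contact_force: [0.6, -0.3, 0.4]
width: 0.0372
gripper_force: 0.0
```

View pics/c5.png

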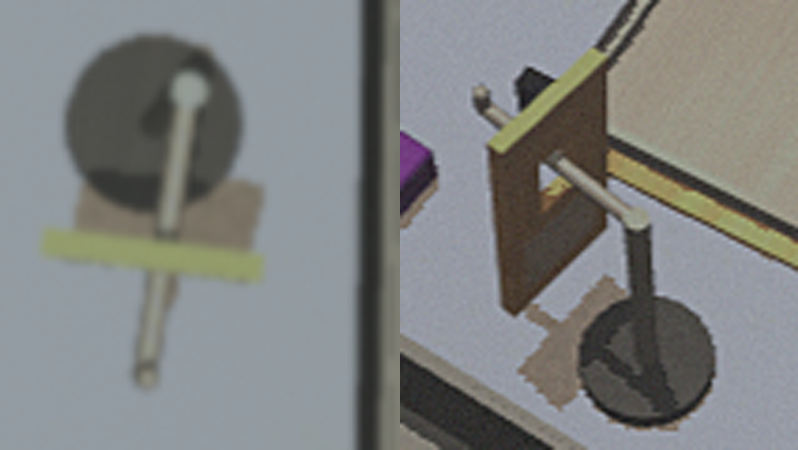

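The tag is still hanging upright on the arm: top view top-edge centre at panel (152,256), scene view at (548,180). It has moved about 8 mm toward the tip. Recompute and go again.

```bash
python3 - <<'E'
from h import *
q=lambda u,v:pix2w('top',320+(u+.5)/5,225+(v+.5)/5,.188)
a=q(43,243);b=q(262,268);e=b-a;c=(a+b)/2;print(c,np.arctan2(e[1],e[0])+np.pi/2,np.linalg.norm(e))
go([c[0],c[1],.24],-.13)
E
```

```text
[ 0.48534935 -0.04558804  0.188     ] -0.09712603831352973 0.06921931607014094
shift [ 0.7153 -0.0172  0.142 ] turn [-0.002 -0.002 -0.04 ] dist mm 365 clock 32.2833
```

```bash
for i in 1 2; do python3 -m handwheel '[0.08,-0.002,0,0,0,-0.02,0.16,-0.004,0,0,0,-0.05,0.24,-0.006,0,0,0,-0.05,0.32,-0.008,0,0,0,-0.05,0.358,-0.008,0,0,0,-0.05]'>/dev/null;done; python3 -m handwheel '[0,0,0.06,0,0,0,0,0,0.12,0,0,0,0,0,0.14,0,0,0,0,0,0.14,0,0,0,0,0,0.14,0,0,0]'; python3 - <<'E'
from h import *
go([.4853,-.0456,.181],-.1)
E
```

```text
clock: 33.53
ee_pos: [0.481, -0.0434, 0.2419]
tcp_rot: [-0.0, 0.741, 0.672, -0.0]
contact_force: [0.4, -0.5, 1.5]
width: 0.0371
gripper_force: 0.0
shift [-0.0036  0.009   0.1219] turn [-0.001 -0.     0.006] dist mm 61 clock 33.5333
```

```bash
python3 -m handwheel '[-0.003,0.009,0.03,0,0,0,-0.003,0.009,0.06,0,0,0,-0.003,0.009,0.085,0,0,0,-0.003,0.009,0.1,0,0,0,-0.003,0.009,0.105,0,0,0]'; python3 -m handwheel '[0,0,0.007,0,0,0,0,0,0.014,0,0,0,0,0,0.014,0,0,0,0,0,0.014,0,0,0]';  python3 -m handwheel '[0,0,0,0,0,0]'
```

```text
clock: 33.95
ee_pos: [0.4855, -0.0459, 0.1886]
tcp_rot: [-0.0, 0.741, 0.672, -0.0]
contact_force: [-0.6, 0.2, -0.8]
width: 0.0374
gripper_force: 0.0
clock: 34.28
ee_pos: [0.4859, -0.0459, 0.1825]
tcp_rot: [0.0, 0.741, 0.672, 0.0]
contact_force: [-0.2, -0.2, 0.4]
width: 0.0375
gripper_force: 0.0
clock: 34.37
ee_pos: [0.486, -0.0459, 0.1826]
tcp_rot: [0.0, 0.741, 0.672, 0.0]
contact_force: [0.6, 0.4, 0.0]
width: 0.0372
gripper_force: 0.0
```

```bash
python3 -m handwheel '[0,0,0,0,0,0,0,0,0,0,0,0,0,0,0,0,0,0,0,0,0,0,0,0]' 0 40; python3 -m handwheel '[0,0,0,0,0,0,0,0,0,0,0,0,0,0,0,0,0,0]'; python3 -m handwheel '[-0.003,0,-0.012,0,0,0,-0.006,0,-0.024,0,0,0,-0.009,0,-0.036,0,0,0,-0.009,0,-0.042,0,0,0,-0.009,0,-0.042,0,0,0]' &&  python3 -m handwheel '[0,0,0,0,0,0]' && python3 -m handwheel '[0.002,-0.03,0,0,0,0,0.004,-0.06,0,0,0,0,0.006,-0.09,0,0,0,0,0.007,-0.12,0,0,0,0,0.008,-0.15,0,0,0,0]' && python3 -m handwheel '[0,-0.02,0,0,0,0,0,-0.03,0,0,0,0,0,-0.03,0,0,0,0]'
```

```text
clock: 34.7
ee_pos: [0.4858, -0.0459, 0.1822]
tcp_rot: [0.0, 0.741, 0.672, 0.0]
contact_force: [0.1, 0.2, 0.6]
width: 0.0151
gripper_force: 0.0
clock: 34.95
ee_pos: [0.4858, -0.0459, 0.1822]
tcp_rot: [0.0, 0.741, 0.672, 0.0]
contact_force: [-0.9, 0.0, 0.9]
width: 0.0085
gripper_force: 40.0
clock: 35.37
ee_pos: [0.4861, -0.0506, 0.2046]
tcp_rot: [0.001, 0.741, 0.672, 0.001]
contact_force: [-0.6, 1.5, -0.5]
width: 0.0089
gripper_force: 40.0
clock: 35.45
ee_pos: [0.4856, -0.0504, 0.2036]
tcp_rot: [0.0, 0.741, 0.672, 0.0]
contact_force: [-0.8, 0.4, -0.3]
width: 0.009
gripper_force: 40.0
clock: 35.87
ee_pos: [0.4102, -0.0388, 0.2026]
tcp_rot: [-0.0, 0.741, 0.672, -0.0]
contact_force: [0.0, 1.5, 0.1]
width: 0.0086
gripper_force: 40.0
clock: 36.12
ee_pos: [0.3956, -0.0375, 0.203]
tcp_rot: [0.0, 0.741, 0.672, 0.0]
contact_force: [0.5, -0.4, -0.3]
width: 0.0085
gripper_force: 40.0
```

The tag is off the hook and still gripped (8.5 mm). Lift and turn it.

```bash
python3 -m handwheel '[0,0,-0.05,0,0,0,0,0,-0.1,0,0,0,0,0,-0.14,0,0,0,0,0,-0.14,0,0,0]' && for i in 1 2 3; do python3 -m handwheel '[0,0,0,0,0,0.24,0,0,0,0,0,0.48,0,0,0,0,0,0.72,0,0,0,0,0,0.96,0,0,0,0,0,0.975]'|grep -E 'ee|width'; done;  python3 - <<'E'
from h import *
go([.4597,-.167,.27],-.012-np.pi/2)
E
```

```text
clock: 36.45
ee_pos: [0.3985, -0.0381, 0.2777]
tcp_rot: [0.003, 0.741, 0.672, 0.002]
contact_force: [1.3, 0.5, 0.6]
width: 0.0087
gripper_force: 40.0
ee_pos: [0.3963, -0.0376, 0.2722]
width: 0.0089
ee_pos: [0.3963, -0.0376, 0.2725]
width: 0.0088
ee_pos: [0.3962, -0.0376, 0.2727]
width: 0.0089
shift [0.1241 0.2602 0.0052] turn [-0.     0.001  0.046] dist mm 144 clock 37.7
```

```bash
python3 -m handwheel '[0,0.08,0,0,0,0.046,0,0.16,0,0,0,0.046,0.04,0.24,0,0,0,0.046,0.09,0.26,0,0,0,0.046,0.124,0.26,0,0,0,0.046]' && python3 -m handwheel '[0,0,0,0,0,0,0,0,0,0,0,0]'>/dev/null; python3 - <<'E'
from h import *
go([.4597,-.167,.142],-.012-np.pi/2)
snap('wrist','w6.png')
snap('top','t6.png');im=snap('scene','s6.png');cv2.imwrite('pics/c6.png',im[:,:,::-1])
E
```

```text
clock: 38.12
ee_pos: [0.4607, -0.1703, 0.2725]
tcp_rot: [0.0, 1.0, -0.004, 0.0]
contact_force: [0.8, -0.3, -1.7]
width: 0.0089
gripper_force: 40.0
shift [5.000e-04 1.000e-04 2.604e-01] turn [-0.002  0.004  0.013] dist mm 130 clock 38.2833
```

```bash
python3 -m handwheel '[0,0,0.05,0,0,0,0,0,0.1,0,0,0,0,0,0.15,0,0,0,0,0,0.2,0,0,0,0,0,0.22,0,0,0]' ; python3 -m handwheel '[0,0,0.01,0,0,0,0,0,0.02,0,0,0,0,0,0.03,0,0,0,0,0,0.03,0,0,0,0,0,0.03,0,0,0]'
```

```text
clock: 38.85
ee_pos: [0.4574, -0.1657, 0.1597]
tcp_rot: [-0.001, 1.0, -0.005, -0.002]
contact_force: [-0.6, -0.5, -1.2]
width: 0.0088
gripper_force: 40.0
clock: 39.27
ee_pos: [0.4601, -0.1671, 0.1491]
tcp_rot: [0.0, 1.0, -0.006, 0.001]
contact_force: [-0.2, 0.1, -0.8]
width: 0.009
gripper_force: 40.0
```

```bash
python3 -m handwheel '[0,0,0.004,0,0,0,0,0,0.008,0,0,0,0,0,0.012,0,0,0,0,0,0.012,0,0,0]' ; python3 -m handwheel '[0,0,0.003,0,0,0,0,0,0.006,0,0,0,0,0,0.009,0,0,0,0,0,0.009,0,0,0]'
```

```text
clock: 39.6
ee_pos: [0.4596, -0.167, 0.142]
tcp_rot: [0.0, 1.0, -0.006, 0.0]
contact_force: [0.4, -1.0, -0.7]
width: 0.0084
gripper_force: 40.0
clock: 39.93
ee_pos: [0.4612, -0.1676, 0.1415]
tcp_rot: [0.001, 1.0, -0.006, 0.002]
contact_force: [-8.0, 3.2, 25.8]
width: 0.0086
gripper_force: 40.0
```

```bash
python3 -m handwheel '[0,0,-0.008,0,0,0,0,0,-0.008,0,0,0]'; python3 -m handwheel '[0,0,0,0,0,0,0,0,0,0,0,0,0,0,0,0,0,0,0,0,0,0,0,0]' 0.5;  python3 -m handwheel '[0,0,0,0,0,0,0,0,0,0,0,0,0,0,0,0,0,0,0,0,0,0,0,0]';python3 -m handwheel '[0,0,-0.05,0,0,0,0,0,-0.12,0,0,0,0,0,-0.2,0,0,0,0,0,-0.28,0,0,0,0,0,-0.28,0,0,0]'; python3 - <<'E'
from h import *
im=snap('scene','s7.png');a=im[230:470,90:360,::-1]
im=snap('wrist','w7.png');b=im[:,:,::-1]
cv2.imwrite('pics/c7.png',np.hstack([cv2.resize(a,(400,356)),cv2.resize(b,(400,356))]))
go([.53,.378,.25],.035)
E
```

```text
clock: 40.1
ee_pos: [0.4602, -0.1672, 0.1428]
tcp_rot: [0.0, 1.0, -0.006, 0.001]
contact_force: [0.8, -0.3, -0.5]
width: 0.0087
gripper_force: 40.0
clock: 40.43
ee_pos: [0.4592, -0.1668, 0.141]
tcp_rot: [-0.0, 1.0, -0.006, -0.0]
contact_force: [-0.2, -0.0, 0.6]
width: 0.0306
gripper_force: 0.0
clock: 40.77
ee_pos: [0.4595, -0.1669, 0.1416]
tcp_rot: [-0.0, 1.0, -0.006, -0.0]
contact_force: [-0.2, -0.0, -1.2]
width: 0.0464
gripper_force: 0.0
clock: 41.18
ee_pos: [0.4626, -0.1684, 0.2911]
tcp_rot: [0.003, 1.0, -0.006, 0.006]
contact_force: [1.4, -0.8, 0.4]
width: 0.0464
gripper_force: 0.0
shift [ 0.1249 -1.0927  0.0664] turn [-3.000e-03 -1.000e-02  3.047e+00] dist mm 551 clock 41.2833
```

View pics/c7.png

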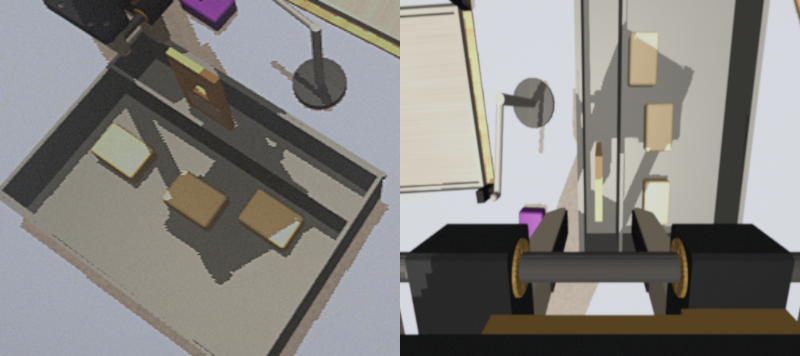

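Left panel: the tag stands upright in the pocket (~(200,85)) with the three bars flat. Now back to the knob; turn the negative way to respect joint 6.

```bash
for i in 1 2 3 4; do python3 -m handwheel '[0,0,0,0,0,-0.22,0,0,0,0,0,-0.44,0,0,0,0,0,-0.66,0,0,0,0,0,-0.81,0,0,0,0,0,-0.81]' 0.75 30 >/dev/null;done; python3 - <<'E'
from h import *
go([.53,.378,.25],.035)
E
```

```text
shift [1.084  0.1791 0.0623] turn [-0.002 -0.001 -0.001] dist mm 550 clock 42.95
```

```bash
for i in 1 2 3; do python3 -m handwheel '[0.08,0.014,0,0,0,0,0.16,0.028,0,0,0,0,0.24,0.042,0,0,0,0,0.32,0.056,0,0,0,0,0.361,0.06,0,0,0,0]' >/dev/null;done; python3 -m handwheel '[0,0,0.06,0,0,0,0,0,0.06,0,0,0,0,0,0.06,0,0,0]';python3 - <<'E'
from h import *
go([.53,.38,.09],.035)
im=snap('wrist','w8.png')
k=w2pix('wrist',[.53,.38,.1]);print(k)
m=(im.max(2)<60).astype(np.uint8);u,v=k.astype(int);m[:max(v-70,0)]=0;m[v+50:]=0;m[:,:u-60]=0;m[:,u+60:]=0
n,l,s,c=cv2.connectedComponentsWithStats(m);print([(a.tolist(),b.round(1)) for a,b in zip(s[1:],c[1:]) if a[4]>80])
E
```

```text
clock: 44.45
ee_pos: [0.528, 0.3767, 0.2487]
tcp_rot: [-0.001, 0.695, 0.719, -0.003]
contact_force: [-0.5, -0.5, 0.2]
width: 0.0698
gripper_force: 0.0
shift [0.0074 0.0059 0.3173] turn [-0.01   0.006 -0.004] dist mm 159 clock 44.45
[320.25911785 232.53425195]
[([309, 207, 29, 35, 690], array([323.8, 225.3]))]
```

```bash
python3 -m handwheel '[0.006,0.006,0.07,0,0,0,0.006,0.006,0.14,0,0,0,0.006,0.006,0.21,0,0,0,0.006,0.006,0.28,0,0,0,0.006,0.006,0.31,0,0,0]'; python3 -m handwheel '[0,0,0,0,0,0,0,0,0,0,0,0,0,0,0,0,0,0,0,0,0,0,0,0,0,0,0,0,0,0]' 0;python3 -m handwheel '[0,0,0,0,0,0,0,0,0,0,0,0,0,0,0,0,0,0,0,0,0,0,0,0]'
```

```text
clock: 44.92
ee_pos: [0.5309, 0.3784, 0.0928]
tcp_rot: [-0.001, 0.695, 0.719, -0.002]
contact_force: [0.2, -0.4, -0.1]
width: 0.0698
gripper_force: 0.0
clock: 45.33
ee_pos: [0.5339, 0.3814, 0.0995]
tcp_rot: [0.001, 0.694, 0.72, 0.002]
contact_force: [-0.8, 0.4, 0.3]
width: 0.0412
gripper_force: 0.0
clock: 45.67
ee_pos: [0.53, 0.3811, 0.0977]
tcp_rot: [-0.001, 0.694, 0.72, -0.002]
contact_force: [-13.5, -3.0, 12.5]
width: 0.0242
gripper_force: 30.0
```

```bash
python3 -m handwheel '[-0.04,0,0,0,0,0,-0.1,0,0,0,0,0,-0.16,0,0,0,0,0,-0.22,0,0,0,0,0,-0.28,0,0,0,0,0]';python3 -m handwheel '[-0.06,0,0,0,0,0,-0.12,0,0,0,0,0,-0.18,0,0,0,0,0,-0.22,0,0,0,0,0,-0.24,0,0,0,0,0]'; python3 -m handwheel '[-0.01,0,0,0,0,0,-0.02,0,0,0,0,0,-0.03,0,0,0,0,0,-0.04,0,0,0,0,0,-0.05,0,0,0,0,0]'
```

```text
clock: 46.08
ee_pos: [0.5355, 0.2412, 0.0977]
tcp_rot: [-0.002, 0.693, 0.721, -0.0]
contact_force: [-10.0, 3.0, 9.7]
width: 0.0238
gripper_force: 30.0
clock: 46.5
ee_pos: [0.5404, 0.119, 0.0977]
tcp_rot: [-0.001, 0.694, 0.72, -0.001]
contact_force: [-12.4, 2.6, 13.2]
width: 0.0236
gripper_force: 30.0
clock: 46.92
ee_pos: [0.5411, 0.1006, 0.0977]
tcp_rot: [-0.004, 0.694, 0.72, 0.002]
contact_force: [-12.3, 37.1, 9.1]
width: 0.0236
gripper_force: 30.0
```

```bash
python3 -m handwheel '[0.006,0,0,0,0,0,0.006,0,0,0,0,0,0.006,0,0,0,0,0]'; python3 -m handwheel '[0,0,0,0,0,0,0,0,0,0,0,0,0,0,0,0,0,0,0,0,0,0,0,0]' 0.7;python3 -m handwheel '[0,0,0,0,0,0,0,0,0,0,0,0,0,0,0,0,0,0,0,0,0,0,0,0]'; python3 -m handwheel '[0,0,-0.05,0,0,0,0,0,-0.12,0,0,0,0,0,-0.2,0,0,0,0,0,-0.28,0,0,0,0,0,-0.3,0,0,0]';python3 -m handwheel '[0.08,0,0,0,0,0,0.16,0,0,0,0,0,0.24,0,0,0,0,0,0.32,0,0,0,0,0,0.4,0,0,0,0,0]'; python3 -m handwheel '[0.08,0,0,0,0,0,0.16,0,0,0,0,0,0.24,0,0,0,0,0,0.24,0,0,0,0,0,0.24,0,0,0,0,0]'; python3 - <<'E'
from h import *
im=snap('top','t9.png')
hsv=cv2.cvtColor(im,cv2.COLOR_RGB2HSV)
# gap between bridge edge and -y end stops: bridge yellow pixel columns along two rows
for v in (188,192,312,316):
    row=im[v,230:320]; print(v,row[::3,2].tolist(),)
print(w2pix('top',[.5+.0,.098,.06]))
E
```

```text
clock: 47.17
ee_pos: [0.5411, 0.1007, 0.0976]
tcp_rot: [-0.002, 0.694, 0.72, -0.0]
contact_force: [-12.8, 5.5, 13.5]
width: 0.0235
gripper_force: 30.0
clock: 47.5
ee_pos: [0.543, 0.0987, 0.0968]
tcp_rot: [0.0, 0.694, 0.72, 0.0]
contact_force: [-0.7, 0.6, 0.5]
width: 0.046
gripper_force: 0.0
clock: 47.83
ee_pos: [0.5428, 0.0988, 0.0965]
tcp_rot: [-0.0, 0.694, 0.72, -0.0]
contact_force: [-1.0, -0.4, 0.6]
width: 0.0649
gripper_force: 0.0
clock: 48.25
ee_pos: [0.5456, 0.0991, 0.2546]
tcp_rot: [0.003, 0.694, 0.72, 0.004]
contact_force: [0.3, 0.7, 1.8]
width: 0.0652
gripper_force: 0.0
clock: 48.67
ee_pos: [0.5351, 0.3005, 0.2466]
tcp_rot: [0.0, 0.694, 0.72, 0.0]
contact_force: [0.2, -0.6, -0.1]
width: 0.0652
gripper_force: 0.0
clock: 49.08
ee_pos: [0.5299, 0.4206, 0.2452]
tcp_rot: [-0.0, 0.693, 0.721, -0.001]
contact_force: [0.6, 0.1, -0.8]
width: 0.065
gripper_force: 0.0
188 [136, 137, 139, 136, 102, 103, 103, 101, 105, 111, 106, 120, 121, 107, 106, 103, 102, 102, 105, 112, 118, 82, 137, 81, 70, 101, 167, 167, 167, 168]
192 [140, 139, 138, 104, 105, 102, 101, 101, 103, 111, 105, 109, 105, 105, 107, 103, 103, 102, 106, 108, 107, 87, 138, 100, 101, 106, 166, 165, 166, 167]
312 [87, 91, 88, 70, 63, 60, 72, 99, 106, 106, 100, 103, 103, 102, 101, 106, 107, 98, 107, 108, 105, 92, 128, 160, 80, 59, 86, 132, 167, 167]
316 [103, 104, 105, 76, 61, 61, 60, 84, 105, 106, 100, 103, 103, 104, 100, 106, 109, 98, 107, 108, 104, 95, 134, 165, 82, 60, 101, 165, 166, 167]
[266.99206036 268.19870756]
```

The stop force was felt (37 N). The gap in the pixels is ambiguous, so I check the travel by rectifying the bridge plane and matching before and after.

```bash
python3 - <<'E'
from h import *
c=r.camera_info('top')
# world plane z=.06 -> map; axes in cutter frame (yaw .037): rows along -x', cols along -y', 0.5 mm/px
yaw=.0365;o=np.array([.537,.178]);ex=np.array([np.cos(yaw),np.sin(yaw)]);ey=np.array([-np.sin(yaw),np.cos(yaw)])
xs=np.arange(.16,-.16,-.0005);ys=np.arange(.28,-.18,-.0005)
g=np.array([[np.append(o+x*ex+y*ey,.06) for y in ys] for x in xs])
q=(np.c_[g.reshape(-1,3),np.ones(g.size//3)]@np.array(c['view']).T)[:,:3]@np.array(c['camera_matrix']).T
q=(q[:,:2]/q[:,2:]).reshape(len(xs),len(ys),2).astype(np.float32)
rec={}
for n in('top1','t9'):
    rec[n]=cv2.remap(cv2.imread(f'pics/{n}.png'),q[:,:,0],q[:,:,1],cv2.INTER_LINEAR); cv2.imwrite(f'pics/rec_{n}.png',rec[n])
a=rec['top1']
# bridge at y .15-.25 -> cols 60..260 ; use the two ends (bolts), skipping the knob
for r0,r1 in((40,150),(480,600)):
    t=a[r0:r1,50:270]; m=cv2.matchTemplate(rec['t9'],t,cv2.TM_CCOEFF_NORMED)
    _,s,_,loc=cv2.minMaxLoc(m); print('score',s,'travel mm',(loc[0]-50)*.5,'side',(loc[1]-r0)*.5)
E
```

```text
score 0.7807251214981079 travel mm 278.0 side 0.0
score 0.7575889229774475 travel mm 278.0 side -64.5
```

Travel measures 278 mm of 280, which agrees with the arm's 280 mm slide and the stop force, so the frame is home. The arm is clear; hand in.

```bash
python3 -m handwheel '[0,0,0,0,0,0,0,0,0,0,0,0]' | head -2; python3 -c "
from bench import r
print(r.finish_job())"
```

```text
clock: 49.3
ee_pos: [0.5315, 0.4173, 0.247]
the job is handed in; nothing more can be done
None
```

I handed the job in at 49 s; no verdict came back. Three bars lie flat in the tote's wide compartment, the tag stands in the narrow pocket, and the wire frame is back against its stop over the tray (278 of 280 mm travel measured, plus the stop force felt).

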